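# Swipe-and-click test on a touchpad in its sprung test nest

### The arm

A 7-joint arm with a two-finger parallel gripper is mounted at the origin on a cart in front of the work surface, level with it; the furniture and walls round the work are solid. World frame = base frame: x ahead of the robot, y to its left, z up, the work surface at z = 0. Lengths are in m, angles in rad, forces in N, time in s.
With the tool pointing down it reaches from about 0.425 to 0.925 m from the base axis. Payload 6.8 kg.
Tool frame: the origin (TCP) lies on the front face of the gripper's body, between the roots of the fingers; the fingertips stand 73 mm ahead of it and the grasp point (between the pads) lies 54 mm ahead of it (env.nose_length is the distance from the TCP to the fingertips, in m); z points along the fingers, y is the line along which they close (so a half turn about z gives the same grasp; the last joint's range is limited). The gripper opens to 85 mm and grips with 20 to 120 N. Pads are 22 mm wide; open, the fingers measure 114 mm over their backs; the gripper's body (76 mm by 85 mm) begins 54 mm behind the grasp point. The pads swing forward as they close: fully open they stand 13 mm farther back than shut.
Start: joints at [-0.108, 0.477, 0.022, 1.555, -0.011, 1.109, -0.083], TCP at [0.675, 0, 0.304] pointing down, gripper open.
Joint ranges: [-2.96, 2.96], [-0.34, 2.1], [-1.41, 1.46], [0.24, 2.44], [-1.37, 4.51], [0.17, 1.92], [-2.96, 2.96]. Speed limits (rad/s): [2.39, 2.39, 3.14, 3.14, 3.14, 3.14, 3.14].

### API

Orientations are given as a unit quaternion [w, x, y, z].
In Python, from cell import env, kin, camera, calibration, job gives the robot as it stands. The module is installed in compiled form; this text tells all that it offers. Calls block until the motion is done:
- env.reach(position, orientation): joint-space move of the TCP to a pose.
- env.movel(position, velocity=0.15, rot=None, stop_force=None): straight line of the TCP; rot=None keeps the orientation; velocity is the mean speed in m/s. With stop_force (N) it stops when the force on the tool has changed by that much, and returns True; else False.
- env.goto_joints(angles): joint-space move.
- env.grip(opening, f_grip=None): finger opening in m; f_grip is the grip in N (None keeps the last); returns when the fingers have stopped.
- env.dwell(seconds).
- kin.inverse_kinematics(position, orientation): joint angles nearest the present ones, or None.
- env.get_state(): the state.
- camera(name): name is "scene" or "side" or "wrist"; returns (picture, depth): 384x512x3 uint8, blue, green, red; 384x512 float32, m along the optical axis (not along the pixel's ray), 0 where there is no reading.
- calibration(name): a dict with "fx", "fy", "cx", "cy" (pixels), "rvec" (rotation vector, rad) and "tvec" (3), from world to camera coordinates, as OpenCV has them. Camera axes: x right, y down, z forward; pixel columns grow to the right and rows downward; lengths in m; the calibration is good to about 2 mm. A picture is of the moment at which its call begins: read the wrist's pose just before it. calibration takes no time and is no camera call; for the wrist camera it gives the pose at the moment of the call.
A pose or a line that the arm cannot do raises env.PlanningError and nothing moves.
- job.job_done(): hands the job in; it is judged then, once.
The state is a dict: "time": time; "qpos": joint angles; "joint_velocities": joint speeds; "joint_torque": joint torques, N m; "tcp_pos": TCP position; "orientation": TCP orientation; "force": force on the tool from outside, world axes, zero at the start; "torque": the same for the moment, N m; "opening": finger opening in m; "gripper_force": force on a finger pad.
Only numpy, scipy, OpenCV 4.12 (cv2) and the standard library are available. Lean on these libraries where they do the work, as an engineer would, in place of code of your own. Each camera call takes 0.05 s, during which the arm holds its last target. There are 200 camera calls.

### The job

Run the swipe-and-click test on the touchpad that lies in the sprung test nest: put the fingertips down lightly on the ring mark, slide them along the row of dots to the corner mark and on round to the square mark, staying on the row and in light touch all the way, never lifting off and never pressing so hard that the pad clicks on the way. Then, on the square mark, press the pad fully down without ramming it and keep it down: the program finishes while the fingertips still hold it pressed. Nothing is gripped or lifted, and the nest and the things around it stay where they are.

Things in the scene. Friction and masses are not known exactly. Their poses are not given: they have to be found in the camera images.
- nest: Loose 2.2 kg test nest: aluminium base plate 140 x 186 mm; above it, on four sprung guide bolts, an aluminium carrier 132 x 178 mm with the touchpad clipped on (grey frame 112 x 150 mm, flat level black surface 106 x 144 mm, unpressed 38 mm above the desk, the nest's highest part). Origin: middle of the underside, on the desk; z up, y along the long side; turned up to 0.6 rad.
- touchpad (a joint): Touchpad and carrier pressed down, m: 0 = up, 0.005 = on the bottom stop. It sinks level wherever it is pressed and springs back: about 1.6 N before it moves, then 1.2 N more per mm (3.4 N at 1.5 mm, 7.6 N near the stop). It clicks at 3.5 mm. Light touch: 0.3 to 3.5 mm, best 1 to 2 mm; fully down: over 4.2 mm.
- ring_mark (a point): Start: white printed ring, 15 mm across, on the touchpad; point at its centre on the black surface, sinking with it; axes as the nest's. The row runs straight from here 104 mm along the nest's -y (seven 4.4 mm dots) to the corner mark. Position is judged at the point midway between the fingertips: keep the fingers closed and pointing straight down.
- corner_mark (a point): Corner of the row: small white printed right angle, 8 mm legs; the point lies on the black surface where the two legs of the row meet. From here the row runs straight 68 mm along the nest's +x (four dots) to the square mark. The nearest edge of the black surface is 19 mm from the row.
- square_mark (a point): End of the row and place of the final press: white printed square outline, 15 mm on a side; the point lies at its centre, on the black surface.
- weight_0: Bystander, loose: brass weight, 26 mm wide, 30 mm tall, at the left of the nest near the front of the desk; origin under its middle.
- screwdriver: Bystander, loose: screwdriver with a red handle, 176 mm long, 24 mm high, further left in front of the dark case (which is 113 mm tall); origin under its middle.
- mouse_spare: Bystander, loose: black computer mouse, 116 x 56 x 39 mm, behind the nest; origin under its middle.

How it is judged:
On the way, in this order (a step that is already met when the one before it is completed fails the run):
1. the fingertips touch lightly on the ring mark (within 12 mm, pad pressed 0.3 to 3.5 mm) (horizontal distance between the grasp point and ring_mark below 0.012 m and value of joint touchpad between 0.0003 and 0.0035 m and contact force between the fingers and nest above 0.2 N), for 0.1 s.
2. still in light touch, they reach the corner mark (within 12 mm) (horizontal distance between the grasp point and corner_mark below 0.012 m and value of joint touchpad between 0.0003 and 0.0035 m and contact force between the fingers and nest above 0.2 N), for 0.1 s.
3. still in light touch, they reach the square mark (within 12 mm) (horizontal distance between the grasp point and square_mark below 0.012 m and value of joint touchpad between 0.0003 and 0.0035 m and contact force between the fingers and nest above 0.2 N), for 0.1 s.
At the end, for the whole second after the job is handed in: the pad is held fully down (more than 4.2 of its 5 mm) by the fingertips with 3 to 60 N, within 14 mm of the square mark's centre, with the nest level and within 12 mm of where it stood (value of joint touchpad above 0.0042 m and horizontal distance between the grasp point and square_mark below 0.014 m and contact force between the fingers and nest between 3 and 60 N and distance of nest from where it was at the start of the episode below 0.012 m and angle between nest's own z axis and vertical below 0.05 rad); the arm keeps its last pose, push and grip.
It fails at once if the fingertips lift off, or pass just above the pad untouched, over the row between the ring and the square mark (((x of the grasp point in the frame of corner_mark between -0.012 and 0.012 m and y of the grasp point in the frame of corner_mark between -0.012 and 0.088 m) or (x of the grasp point in the frame of corner_mark between -0.012 and 0.056 m and y of the grasp point in the frame of corner_mark between -0.012 and 0.012 m)) and z of the grasp point in the frame of corner_mark below 0.035 m and value of joint touchpad below 0.0002 m and contact force between the fingers and nest below 0.05 N).
It fails at once if the nest is touched with the fingers more than 12 mm off the row of marks (contact force between the fingers and nest above 0.5 N and not ((x of the grasp point in the frame of corner_mark between -0.012 and 0.012 m and y of the grasp point in the frame of corner_mark between -0.012 and 0.118 m) or (x of the grasp point in the frame of corner_mark between -0.012 and 0.082 m and y of the grasp point in the frame of corner_mark between -0.012 and 0.012 m))).
It fails at once if the pad is pressed to its click (3.5 mm) more than 14 mm from the square mark (value of joint touchpad above 0.0035 m and not (horizontal distance between the grasp point and square_mark below 0.014 m)).
It fails at once if the fingers ram the pad with more than 60 N (contact force between the fingers and nest above 60 N).
It fails at once if the nest is shoved more than 12 mm, lifted or tipped, or a bystander is moved more than 15 mm (distance of nest from where it was at the start of the episode above 0.012 m or height (world z) of nest above 0.005 m or angle between nest's own z axis and vertical above 0.05 rad or distance of any of weight_0, screwdriver, mouse_spare from where it was at the start of the episode above 0.015 m).
It also fails if it takes over 42 s, if anything falls off the work surface, if the arm or the gripper's body presses on something with over 40 N, if the wrist force passes 120 N, or if a joint passes its speed limit or range.

## Working session

There is one attempt and no reset: what is moved stays moved. The work goes in short steps, each a Python script; the robot and the scene stay as the last script left them, time stands still between calls to the robot, and variables do not carry over. Pictures are saved under pics/ and viewed, at most 10 in all, crops included, and the job is handed in when it is done.

```bash
mkdir -p pics
python3 - <<'E'
from cell import env,camera,calibration
import cv2,numpy as np
ims=[]
for n in("scene","wrist"):
    c=calibration(n); p,d=camera(n); np.savez(n+".npz",p=p,d=d,**{k:np.array(v) for k,v in c.items()})
    cv2.imwrite(f"pics/{n}0.png",p)
    print(n,{k:np.round(v,4).tolist() for k,v in c.items()})
s=env.get_state();print(s["time"],s["tcp_pos"],s["orientation"],s["force"],s["opening"],env.nose_length)
E
```

```text
scene {'fx': 405.6171, 'fy': 405.6171, 'cx': 257.1192, 'cy': 191.5753, 'rvec': [0.6338, -2.3316, 1.4824], 'tvec': [0.3818, 0.2394, 0.5677]}
wrist {'fx': 335.7094, 'fy': 335.7094, 'cx': 254.6295, 'cy': 188.9343, 'rvec': [-2.8081, 0.0003, 0.0016], 'tvec': [-0.6746, -0.0426, 0.381]}
0.1 [6.74580778e-01 1.16865938e-05 3.03000028e-01] [-5.55139015e-04  7.07078135e-01  7.07134930e-01 -6.27710148e-04] [-0.0161071   0.65477071 -1.01568615] 0.08578886818309682 0.0726
```

View pics/scene0.png

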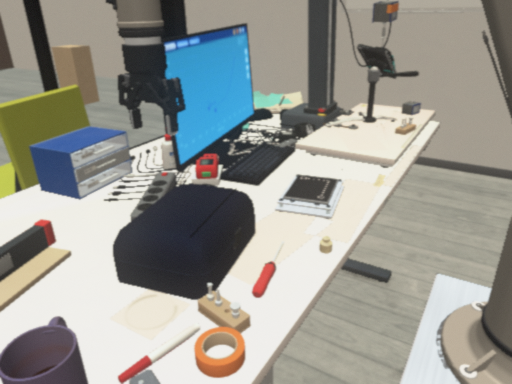

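View pics/wrist0.png

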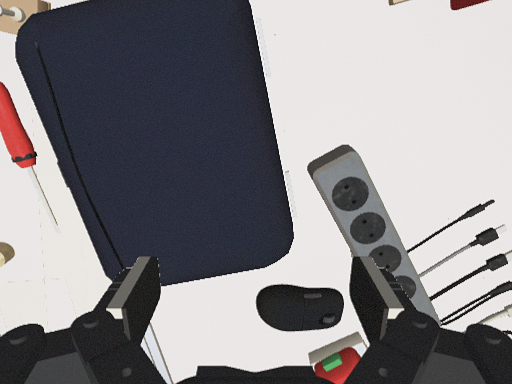

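The scene picture shows the nest at about pixel (312,193), with the marks too small to make out. The wrist camera sees the mouse at (300,308), the case, the screwdriver, and only a sliver of the nest's edge near (155,350). I'll locate the pad roughly from the scene view, then move the wrist camera over it.

```bash
cat > h.py <<'E'
import numpy as np,cv2
def K(c): return np.array([[c["fx"],0,c["cx"]],[0,c["fy"],c["cy"]],[0,0,1.]])
def ray(c,px,z):
    R=cv2.Rodrigues(np.array(c["rvec"],float))[0]; t=np.array(c["tvec"],float).ravel(); C=-R.T@t
    u=np.c_[np.atleast_2d(px).astype(float),np.ones(len(np.atleast_2d(px)))]
    d=(R.T@np.linalg.inv(K(c))@u.T).T
    return C+d*((z-C[2])/d[:,2])[:,None]
E
python3 - <<'E'
from h import *
c=dict(np.load("scene.npz"));p=c["p"]
w=dict(np.load("wrist.npz"))
print("wrist view centre/corners",ray(w,[[256,192],[0,0],[511,383],[0,383]],0).round(3).tolist())
m=(p.max(2)<60).astype(np.uint8)
n,l,s,ce=cv2.connectedComponentsWithStats(m)
i=[k for k in range(1,n) if s[k,4]>200 and 280<ce[k][0]<345 and 170<ce[k][1]<215]
for k in i:
    cn=cv2.findContours((l==k).astype(np.uint8),0,2)[0][0]
    q=cv2.approxPolyDP(cv2.convexHull(cn),5,True)[:,0]; print(s[k],q.tolist(),ray(c,q,.038).round(3).tolist())
print(ray(c,[[312,193]],.038))
cv2.imwrite("pics/s1.png",cv2.resize(p[165:225,265:355],None,fx=8,fy=8,interpolation=cv2.INTER_CUBIC))
E
```

```text
wrist view centre/corners [[0.676, -0.049, 0.0], [0.424, 0.152, 0.0], [1.051, -0.347, 0.0], [0.299, -0.348, 0.0]]
[[ 0.46437651 -0.29311673  0.038     ]]
```

View pics/s1.png

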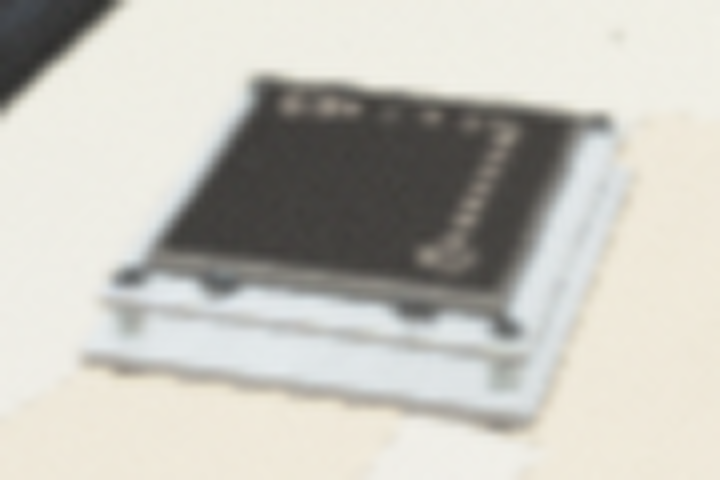

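The crop shows the pad with the ring at the near right, the dotted row going away to the corner and then left to the square. I'll close the fingers and look from above with the wrist camera.

Run:
```python
from cell import env,camera,calibration
from h import *
s=env.get_state()
env.reach([0.47,-0.275,0.33],[0,.70710678,.70710678,0])
env.grip(0.0,30)
env.dwell(.3)
c=calibration("wrist");p,d=camera("wrist");np.savez("w1.npz",p=p,d=d,**{k:np.array(v) for k,v in c.items()})
cv2.imwrite("pics/w1.png",p)
s=env.get_state();print(s["time"],s["tcp_pos"],s["orientation"],s["force"],s["opening"],s["qpos"])
```

```text
2.5167 [ 0.46999241 -0.27500416  0.32998162] [-1.17970896e-05  7.07109209e-01  7.07104353e-01 -6.51791812e-06] [ 0.21438156  0.1855564  -0.93165537] -0.0003373147000674422 [ 0.3105521   0.23596301  0.12394855  1.84607379 -0.03310405  1.06156037
  0.4472366 ]
```

View pics/w1.png

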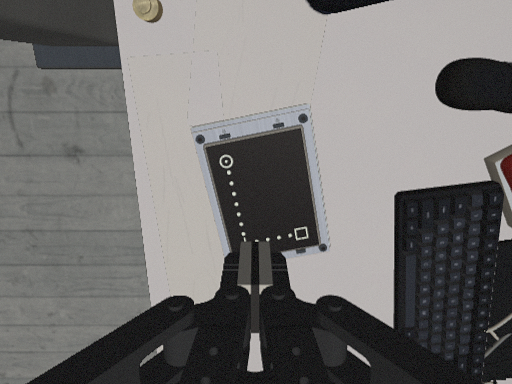

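The wrist picture shows the ring at (226,161), the square at (301,233), the row's dots between (229,172) and (243,237), and the corner hidden behind the closed fingers. I'll compute the positions on z = 0.038.

Run:
```python
from h import *
c=dict(np.load("w1.npz"));p=c["p"]
m=(p.min(2)>110).astype(np.uint8)
pm=np.zeros_like(m);cv2.fillPoly(pm,[np.array([[208,148],[300,129],[317,242],[238,242]])],1)
n,l,s,ce=cv2.connectedComponentsWithStats(m*pm)
for k in range(1,n):
    if s[k,4]>=2:
        bb=s[k]; mid=[bb[0]+(bb[2]-1)/2,bb[1]+(bb[3]-1)/2]
        print(s[k].tolist(),ce[k].round(1),ray(c,[ce[k]],.038)[0,:2].round(4))
        if bb[2]>9 and bb[0]<240: R=ce[k]
        if bb[2]>9 and bb[0]>280: S=ce[k]
R,S=ray(c,[R,S],.038)[:,:2]
v=S-R; L=np.hypot(*v); a=np.arctan2(v[1],v[0])-np.arctan2(-.104,.068)
ex=np.array([np.cos(a),np.sin(a)]);ey=np.array([-ex[1],ex[0]])
mid=(R+S)/2
C=mid-.034*ex-.052*ey
print("R",R,"S",S,"L",L,np.hypot(.068,.104),"yaw",a,"C",C)
np.savez("m.npz",R=C+.104*ey,C=C,S=C+.068*ex,a=a)
# dots seen in scene view
c2=dict(np.load("scene.npz"));q=c2["p"]
P=np.c_[np.array([C+.104*ey,C,C+.068*ex]),[.038]*3]
pp=cv2.projectPoints(P,c2["rvec"],c2["tvec"],K(c2),None)[0][:,0];print(pp, (pp-[265,165])*8)
```

```text
[219, 155, 14, 13, 77] [225.9 160.9] [ 0.4388 -0.2833]
[225, 160, 3, 3, 8] [225.9 160.9] [ 0.4387 -0.2833]
[227, 170, 4, 5, 16] [228.5 172. ] [ 0.4413 -0.2961]
[229, 181, 4, 5, 12] [230.8 183. ] [ 0.4436 -0.3091]
[232, 192, 4, 4, 13] [233.4 193.4] [ 0.4462 -0.3217]
[234, 202, 4, 4, 12] [235.9 203.7] [ 0.4489 -0.3343]
[237, 212, 4, 5, 14] [238.4 213.8] [ 0.4515 -0.3471]
[239, 222, 4, 4, 12] [240.7 223.8] [ 0.454  -0.3599]
[294, 227, 14, 13, 75] [300.6 232.9] [ 0.5256 -0.372 ]
[242, 232, 3, 4, 12] [243.  233.5] [ 0.4566 -0.3727]
[288, 234, 4, 3, 11] [289.6 234.9] [ 0.5125 -0.3746]
[244, 237, 2, 5, 8] [244.4 239.4] [ 0.4582 -0.3806]
[277, 236, 4, 4, 12] [278.3 237.2] [ 0.4991 -0.3778]
[266, 238, 4, 4, 11] [267.2 239.2] [ 0.4857 -0.3803]
[255, 240, 4, 2, 7] [256.3 240.4] [ 0.4726 -0.382 ]
R [ 0.43876285 -0.2833052 ] S [ 0.5255978  -0.37202064] L 0.124139989622025 0.12425779653607254 yaw 0.19561237674243082 C [ 0.45893584 -0.38527971]
[[320.08856331 196.66751653]
 [328.34011651 180.44067245]
 [303.14540484 177.47739271]] [[440.70850651 253.34013222]
 [506.72093207 123.52537956]
 [305.16323869  99.81914172]]
```

The layout fits: the ring-to-square distance is 124.1 mm against 124.3 nominal, and the scene view agrees. Next is a touch on the ring.

Run:
```python
from cell import env
from h import *
m=np.load("m.npz");R=m["R"]
q=[0,.70710678,.70710678,0]
env.movel([*R,0.2],.15); env.movel([*R,0.118],.1); env.dwell(.4)
s=env.get_state();f0=s["force"];print(s["time"],s["tcp_pos"],f0)
print(env.movel([*R,0.1088],.008,stop_force=2.6))
for i in range(3):
    env.dwell(.15);s=env.get_state();print(s["time"],s["tcp_pos"],s["force"]-f0,s["orientation"])
np.save("f0.npy",f0)
```

```text
4.925 [ 0.43882873 -0.28330362  0.11822994] [0.03766791 0.46340668 0.211512  ]
True
6.025 [ 0.43866565 -0.283255    0.10962146] [ 0.84740499 -1.29245099  2.60315784] [-1.51414581e-04  7.07132754e-01  7.07080788e-01 -6.11416727e-05]
6.175 [ 0.43868921 -0.28323764  0.10957011] [ 1.64032467 -0.85351823  2.84242698] [-1.36805200e-04  7.07088893e-01  7.07124652e-01 -6.72679283e-05]
6.325 [ 0.43865447 -0.28324378  0.10953233] [ 2.43107085 -1.4893137   1.94608619] [-1.60470267e-04  7.07112797e-01  7.07100743e-01 -7.94710705e-05]
```

Contact came at about 1.0 mm depth, and the height and the force (about 2.5 N) agree. Next I'll slide in short segments, trimming the height from the measured TCP z and force.

```bash
cat > slide.py <<'E'
from cell import env
from h import *
m=np.load("m.npz");f0=np.load("f0.npy");ZT=.1090
def mean(n=4):
    S=[]
    for i in range(n): S.append(env.get_state()); env.dwell(.03)
    return S[-1]["time"],np.mean([s["tcp_pos"] for s in S],0),np.mean([s["force"]-f0 for s in S],0)
def leg(A,B,n,zc,v=.03):
    for k in range(1,n+1):
        P=A+(B-A)*k/n
        env.movel([*P,zc],v)
        t,p,f=mean()
        print(round(t,2),"err mm",((p[:2]-P)*1e3).round(1),"z",(p[2]*1e3).round(2),"f",f.round(1),"zc",round(zc*1e3,2),flush=True)
        if not(.1078<p[2]<.1101) or not(1.2<f[2]<6): print("STOP check");raise SystemExit
        zc+=np.clip(.7*(ZT-p[2]),-.0004,.0004)
    return zc
E
python3 - <<'E'
from slide import *
zc=leg(m["R"],m["R"],1,.1090)
zc=leg(m["R"],m["C"],6,zc)
np.save("zc.npy",zc)
E
```

```text
6.67 err mm [ 0. -0.] z 109.01 f [ 1.  -1.3  3.7] zc 109.0
7.53 err mm [-0.2 -0.7] z 109.05 f [-1.2 -1.2  3.8] zc 108.99
8.39 err mm [ 0.3 -0.7] z 109.19 f [ 0.3 -1.1  3.2] zc 108.96
9.25 err mm [-0.1 -0.7] z 108.93 f [-0.8 -0.8  3.2] zc 108.83
10.11 err mm [ 0.2 -0.7] z 109.11 f [ 0.2 -0.9  3.2] zc 108.88
10.97 err mm [-0.1 -0.7] z 108.95 f [-0.4 -0.3  3.9] zc 108.8
11.82 err mm [ 0.2 -0.7] z 109.06 f [ 0.1 -0.9  3.2] zc 108.84
```

Run:
```python
from slide import *
from cell import camera
zc=float(np.load("zc.npy"))
zc=leg(m["C"],m["S"],4,zc)
env.dwell(.2);np.save("zc.npy",zc)
p,d=camera("scene");o=np.load("scene.npz")["p"]
cv2.imwrite("pics/s2.png",cv2.resize(np.hstack([o[160:225,265:355],p[160:225,265:355]]),None,fx=4.4,fy=4.4,interpolation=cv2.INTER_CUBIC))
```

```text
12.68 err mm [0.8 0.5] z 108.89 f [0.5 0.5 3.8] zc 108.8
13.53 err mm [0.7 0. ] z 109.09 f [ 0.1 -0.9  3.2] zc 108.87
14.38 err mm [0.7 0.4] z 108.95 f [0.  0.1 3.8] zc 108.81
15.22 err mm [0.7 0.1] z 109.05 f [ 0.3 -0.3  3.7] zc 108.85
```

View pics/s2.png

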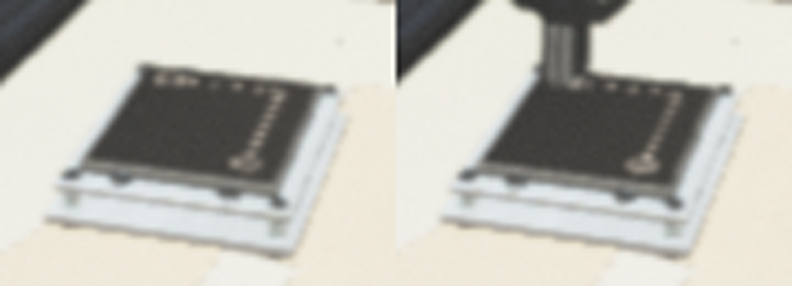

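Before and after, the nest is in the same place, and the fingertips stand on the square at about (565,80) in the right half. Now the press.

Run:
```python
from slide import *
S=m["S"]
print(env.movel([*S,.1035],.006,stop_force=14))
for i in range(4):
    t,p,f=mean();print(round(t,2),((p[:2]-S)*1e3).round(1),(p*1e3).round(2)[2],f.round(1));env.dwell(.4)
```

```text
True
16.34 [0.8 0.1] 105.88 [-1.7  0.5  7. ]
16.88 [0.8 0.1] 105.92 [-1.5  0.7  7.1]
17.41 [0.8 0.1] 105.92 [-0.9  0.4  7. ]
17.94 [0.8 0.1] 105.92 [-1.1  0.6  7.3]
```

The pad is about 4.6 mm down at 7 N. I'll add margin in small steps.

Run:
```python
from slide import *
S=m["S"]
for z in (.1054,.1051,.1048,.1045,.1042,.1039):
    st=env.movel([*S,z],.004,stop_force=25);env.dwell(.2)
    t,p,f=mean();print(z,st,round(t,2),((p[:2]-S)*1e3).round(1),(p*1e3).round(2)[2],f.round(1),flush=True)
    if st or f[2]>13: break
env.dwell(1)
print(mean())
```

```text
0.1054 False 19.33 [0.5 0.1] 105.89 [1.5 0.4 7.1]
0.1051 False 19.92 [0.5 0.1] 105.7 [1.3 1.3 8.3]
0.1048 False 20.5 [0.5 0.1] 105.65 [ 1.2  1.6 10.3]
0.1045 False 21.08 [0.5 0.1] 105.6 [-0.2  2.2 11.9]
0.1042 False 21.67 [0.5 0.1] 105.57 [-0.8  2.1 14.2]
(22.8, array([ 0.52613294, -0.37196058,  0.10557149]), array([-0.30419913,  2.42881026, 14.30752344]))
```

The pad is on its stop, with the force rising while z holds, steady at 14 N.

```bash
python3 -c "
from cell import job
print(job.job_done())"
```

```text
the job is handed in; nothing more can be done
None
```

I ran the swipe from the ring past the corner to the square in light touch (about 1.5 mm) and handed the job in with the pad held on its bottom stop at about 14 N, within 1 mm of the square mark's centre and with no visible shift of the nest; the hand-in call returned no pass/fail verdict.

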